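# Sieve the small rack nuts out of the anchor nuts and weigh what is left

## Task

Lift the steel sieve by its bridge handle with all the mixed nuts in it, hold it over the blue stock bin and, keeping it roughly level, shake it side to side until all five small nuts have dropped through the mesh into the bin and only the three large ones stay in the sieve. Then set the sieve with the large nuts gently down in the middle of the bench scale's steel plate, so that the plate carries it, and let go. Do not touch the nuts with the gripper, spill any, or knock over or shift the spray can, the mask carton, the tape roll or the label box.

Things in the scene. Friction and masses are not known exactly. Their poses are not given: they have to be found in the camera images.
- sieve: open steel sieve, loose, about 0.36 kg, 121 (x) by 151 mm (y), walls 3 thick, 50 high. Origin: centre of underside. Floor 10 mm up: towards -y a solid blank plate 60 mm long in y, top z = 16, where the nuts start; towards +y a mesh of 4 x 3 square 25 mm holes, bars 5 wide, top z = 14. Oily nuts (friction about 0.3) slide off the plate under quick strokes along y; small ones fall through
- sieve_handle (a point): centre of the sieve's bridge handle: a straight black bar along the sieve's x over its middle, 115 mm long, 14 wide (y), 20 high, centre 85 mm above the sieve's underside (35 above the walls' edge), a flat post at each end. Pinch it across y from above. Axes as the sieve's
- bin: fixed open blue plastic stock bin, outside 240 mm (its x) by 170 mm (its y), 80 mm high, walls and floor 4 mm thick. Origin at the centre of its underside. The sieve fits down into it with its y along the bin's x, leaving about 40 mm of play at each end for the shaking
- plate_top (a point): centre of the top face of the bench scale's square steel weighing plate (170 by 170 mm, axes along its edges), 52 mm above the bench when unloaded. The scale's grey housing under it is 190 mm (x) by 185 mm (y), 34 mm high, with a display nose 42 mm further out at -x, 26 high; fixed to the bench
- plate (a joint): how far the weighing plate is pressed down, m: 0 unloaded, stop at 0.010; spring 1000 N/m, so each newton sinks it 1 mm and the sieve with the large nuts sinks it about 4 to 7 mm
- small0: one of five small plain steel hex nuts: 16 mm across flats (18.5 mm across corners), 8 mm thick, 11 g; origin at its centre, z along its bore. Starts lying flat on the sieve's blank plate, in the row nearer the mesh
- small1: one of five small plain steel hex nuts: 16 mm across flats (18.5 mm across corners), 8 mm thick, 11 g; origin at its centre, z along its bore. Starts lying flat on the sieve's blank plate, in the row nearer the mesh
- small2: one of five small plain steel hex nuts: 16 mm across flats (18.5 mm across corners), 8 mm thick, 11 g; origin at its centre, z along its bore. Starts lying flat on the sieve's blank plate, in the row nearer the mesh
- small3: one of five small plain steel hex nuts: 16 mm across flats (18.5 mm across corners), 8 mm thick, 11 g; origin at its centre, z along its bore. Starts lying flat on the sieve's blank plate, in the row nearer the mesh
- small4: one of five small plain steel hex nuts: 16 mm across flats (18.5 mm across corners), 8 mm thick, 11 g; origin at its centre, z along its bore. Starts lying flat on the sieve's blank plate, in the row nearer the mesh
- large0: one of three large plain steel hex nuts: 30 mm across flats (35 mm across corners), 16 mm thick, 62 g; origin at its centre, z along its bore. Too big for the mesh. Starts lying flat on the sieve's blank plate, in the row nearer the frame wall
- large1: one of three large plain steel hex nuts: 30 mm across flats (35 mm across corners), 16 mm thick, 62 g; origin at its centre, z along its bore. Too big for the mesh. Starts lying flat on the sieve's blank plate, in the row nearer the frame wall
- large2: one of three large plain steel hex nuts: 30 mm across flats (35 mm across corners), 16 mm thick, 62 g; origin at its centre, z along its bore. Too big for the mesh. Starts lying flat on the sieve's blank plate, in the row nearer the frame wall
- spray_can: bystander: standing spray can, 58 mm diameter, 190 mm high, origin at the centre of its foot; stands between two of the work places
- mask_carton: bystander: standing red carton, 85 mm (its x) by 56 mm (its y), 165 mm high, origin at the centre of its foot; stands between two of the work places
- tape_roll: bystander: cardboard-coloured tape roll lying flat, 104 mm diameter, 48 mm high, origin at the centre of its underside, towards the far side of the bench
- label_box: bystander: low closed cardboard box, 90 by 90 mm, 45 mm high, origin at the centre of its underside, towards the far side of the bench
Things that resemble listed ones, but are neither listed nor needed, are in the scene too. Leave any green or yellow look-alike of the sieve alone.

How it is judged (in metres and radians):
On the way, in this order (a step that is already met when the one before it is completed fails the run):
1. the sieve is lifted clear of the bench with all eight nuts in it (height (world z) of sieve above 0.05 m and x of small0 in the frame of sieve between -0.0575 and 0.0575 m and y of small0 in the frame of sieve between -0.0725 and 0.0725 m and z of small0 in the frame of sieve between 0 and 0.06 m and x of small1 in the frame of sieve between -0.0575 and 0.0575 m and y of small1 in the frame of sieve between -0.0725 and 0.0725 m and z of small1 in the frame of sieve between 0 and 0.06 m and x of small2 in the frame of sieve between -0.0575 and 0.0575 m and y of small2 in the frame of sieve between -0.0725 and 0.0725 m and z of small2 in the frame of sieve between 0 and 0.06 m and x of small3 in the frame of sieve between -0.0575 and 0.0575 m and y of small3 in the frame of sieve between -0.0725 and 0.0725 m and z of small3 in the frame of sieve between 0 and 0.06 m and x of small4 in the frame of sieve between -0.0575 and 0.0575 m and y of small4 in the frame of sieve between -0.0725 and 0.0725 m and z of small4 in the frame of sieve between 0 and 0.06 m and x of large0 in the frame of sieve between -0.0575 and 0.0575 m and y of large0 in the frame of sieve between -0.0725 and 0.0725 m and z of large0 in the frame of sieve between 0 and 0.06 m and x of large1 in the frame of sieve between -0.0575 and 0.0575 m and y of large1 in the frame of sieve between -0.0725 and 0.0725 m and z of large1 in the frame of sieve between 0 and 0.06 m and x of large2 in the frame of sieve between -0.0575 and 0.0575 m and y of large2 in the frame of sieve between -0.0725 and 0.0725 m and z of large2 in the frame of sieve between 0 and 0.06 m), for 0.1 s.
2. with the sieve still lifted over the bin, all five small nuts lie in the bin and the three large ones are in the sieve (height (world z) of sieve above 0.03 m and horizontal distance between sieve and bin below 0.15 m and x of small0 in the frame of bin between -0.116 and 0.116 m and y of small0 in the frame of bin between -0.081 and 0.081 m and z of small0 in the frame of bin between 0 and 0.045 m and x of small1 in the frame of bin between -0.116 and 0.116 m and y of small1 in the frame of bin between -0.081 and 0.081 m and z of small1 in the frame of bin between 0 and 0.045 m and x of small2 in the frame of bin between -0.116 and 0.116 m and y of small2 in the frame of bin between -0.081 and 0.081 m and z of small2 in the frame of bin between 0 and 0.045 m and x of small3 in the frame of bin between -0.116 and 0.116 m and y of small3 in the frame of bin between -0.081 and 0.081 m and z of small3 in the frame of bin between 0 and 0.045 m and x of small4 in the frame of bin between -0.116 and 0.116 m and y of small4 in the frame of bin between -0.081 and 0.081 m and z of small4 in the frame of bin between 0 and 0.045 m and x of large0 in the frame of sieve between -0.0575 and 0.0575 m and y of large0 in the frame of sieve between -0.0725 and 0.0725 m and z of large0 in the frame of sieve between 0 and 0.06 m and x of large1 in the frame of sieve between -0.0575 and 0.0575 m and y of large1 in the frame of sieve between -0.0725 and 0.0725 m and z of large1 in the frame of sieve between 0 and 0.06 m and x of large2 in the frame of sieve between -0.0575 and 0.0575 m and y of large2 in the frame of sieve between -0.0725 and 0.0725 m and z of large2 in the frame of sieve between 0 and 0.06 m), for 0.2 s.
At the end, for the whole second after the job is handed in: The sieve stands level (within 0.06 rad) and at rest on the weighing plate, its centre within 30 mm of the plate's centre, the plate pressed down by more than 2 mm; the three large nuts are in the sieve and all five small nuts are in the bin (horizontal distance between sieve and plate_top below 0.03 m and angle between sieve's own z axis and vertical below 0.06 rad and value of joint plate above 0.002 m and z of sieve in the frame of plate_top between -0.006 and 0.006 m and linear speed of sieve below 0.02 m/s and angular speed of sieve below 0.1 rad/s and x of small0 in the frame of bin between -0.116 and 0.116 m and y of small0 in the frame of bin between -0.081 and 0.081 m and z of small0 in the frame of bin between 0 and 0.045 m and x of small1 in the frame of bin between -0.116 and 0.116 m and y of small1 in the frame of bin between -0.081 and 0.081 m and z of small1 in the frame of bin between 0 and 0.045 m and x of small2 in the frame of bin between -0.116 and 0.116 m and y of small2 in the frame of bin between -0.081 and 0.081 m and z of small2 in the frame of bin between 0 and 0.045 m and x of small3 in the frame of bin between -0.116 and 0.116 m and y of small3 in the frame of bin between -0.081 and 0.081 m and z of small3 in the frame of bin between 0 and 0.045 m and x of small4 in the frame of bin between -0.116 and 0.116 m and y of small4 in the frame of bin between -0.081 and 0.081 m and z of small4 in the frame of bin between 0 and 0.045 m and x of large0 in the frame of sieve between -0.0575 and 0.0575 m and y of large0 in the frame of sieve between -0.0725 and 0.0725 m and z of large0 in the frame of sieve between 0 and 0.06 m and x of large1 in the frame of sieve between -0.0575 and 0.0575 m and y of large1 in the frame of sieve between -0.0725 and 0.0725 m and z of large1 in the frame of sieve between 0 and 0.06 m and x of large2 in the frame of sieve between -0.0575 and 0.0575 m and y of large2 in the frame of sieve between -0.0725 and 0.0725 m and z of large2 in the frame of sieve between 0 and 0.06 m); the robot touches nothing.
It fails at once if the spray can, mask carton, tape roll or label box is shifted by more than 15 mm or tipped (distance of any of spray_can, mask_carton, tape_roll, label_box from where it was at the start of the episode above 0.015 m or angle between any of spray_can, mask_carton, tape_roll, label_box's own z axis and vertical above 0.2 rad).
It fails at once if the sieve is tipped by more than 0.45 rad instead of kept roughly level (angle between sieve's own z axis and vertical above 0.45 rad).
It fails at once if the gripper touches a nut (contact force between the fingers and small0 above 1 N or contact force between the fingers and small1 above 1 N or contact force between the fingers and small2 above 1 N or contact force between the fingers and small3 above 1 N or contact force between the fingers and small4 above 1 N or contact force between the fingers and large0 above 1 N or contact force between the fingers and large1 above 1 N or contact force between the fingers and large2 above 1 N).
It fails at once if the sieve is banged or pressed on the weighing plate with more than 25 N (contact force between sieve and plate above 25 N).
It also fails if it takes over 67 s, if anything falls off the work surface, if the arm or the gripper's body presses on something with over 40 N, if the wrist force passes 120 N, or if a joint passes its speed limit or range.

## Robot

A 6-joint arm with a two-finger parallel gripper is mounted at the origin on the work surface. World frame = base frame: x ahead of the robot, y to its left, z up, the work surface at z = 0. Lengths are in m, angles in degrees, forces in N, time in s.
With the tool pointing down it reaches from about 0.3 to 0.875 m from the base axis. Payload 6.4 kg.
Tool frame: the origin (TCP) lies at the very end of the fingers, on their centre line; the grasp point (between the pads) lies 19 mm behind it; z points along the fingers, y is the line along which they close (so a half turn about z gives the same grasp; the last joint's range is limited). The gripper opens to 85 mm and grips with 20 to 120 N. Pads are 22 mm wide; open, the fingers measure 114 mm over their backs; the gripper's body (76 mm by 85 mm) begins 54 mm behind the grasp point. The pads swing forward as they close: fully open they stand 13 mm farther back than shut.
Start: joints at [-86.591, 10.359, 92.074, -0, 77.567, -11.82], TCP at [0.151, -0.555, 0.231] pointing down, gripper open.
Joint ranges: [-171.53, 171.53], [-51.25, 118.39], [17.06, 147.69], [-65.23, 245.23], [0, 150.52], [-178.68, 178.68]. Speed limits (degrees/s): [147.25, 147.25, 172.46, 180, 180, 180].

## Interface

Orientations are given as a 3x3 rotation matrix whose columns are the frame's x, y, z axes.
In Python, from station import manip, snapshot, camera_model, look_for, landmark_of gives the robot as it stands.
- The arm moves only by the tool arm_command, never from a script. Its argument "commands" is one flat list of numbers, 7 for each row, row after row: the finger opening in cm, from 0 to 8.54, then the shift along the tool's x, y, z in cm, then the turn, a rotation vector about the tool's x, y, z in degrees. In form: [claw, tx, ty, tz, wx, wy, wz, claw, tx, ty, tz, wx, wy, wz, ...]. A call has 1 to 12 rows; each row is the pose to reach, as a shift and turn from the pose commanded when the call began, along the tool's axes at that moment; what a row does not reach only later rows make up. A row lasts 1/12 s, in which the tool goes at most 41.7 mm and 7.16 degrees, less where a joint would pass 70% of its speed; a pose out of reach is approached as far as the arm can. A call with a gripper value outside its range is refused whole. The fingers move at their own pace and stop on an object; the grip force is fixed at half the most. Time passes only in rows, so rows that repeat a pose let the fingers close. It gives the time, the measured TCP pose, the force, the opening and the grip force at its end, in the units of the state.
- manip.observe(): the state, without advancing time (a new reading comes with each control period).
- snapshot(name): name is "scene" or "top" or "wrist"; returns the picture (420x560x3 uint8, red, green, blue); there is no depth.
- camera_model(name): a dict with "vfov" (degrees; the focal length in pixels is half the picture's height over the tangent of half this angle, whatever the lens; pixels are square), "cx", "cy" (the principal point, pixels), "world_to_cam" (4x4, takes a point from world to camera coordinates); the wrist camera has in their place "hand_eye" (4x4, takes a point from camera to tool coordinates, whose origin is the TCP and whose axes are the flange's). Camera axes: x right, y up, looking along -z (the intrinsics and any distortion apply to the point x, -y, -z); pixel columns grow to the right and rows downward; lengths in m; the calibration is good to about 2 mm. A picture is of the moment at which its call begins: read the wrist's pose just before it. camera_model takes no time and is no camera call.
- manip.hand_in(): hands the job in; it is judged then, once.
Trained networks look in the newest picture that a camera, given by its name, has taken for a name from the list of things; names that differ only in an ending like _2 or _b are one class to them, and where a whole thing is asked for, a point or a joint stands for the part that bears it (a point fixed in the world has none). Each returns a list of dicts, best first, with "confidence" (0 to 1); they miss things now and then, are a little off and sometimes report something else, mostly with a low value. They report only what shows in the picture. A call takes as long as a camera call. They do not tell look-alikes from the thing itself.
- look_for(camera, label): "rect" ([left, top, width, height] in pixels, round what is visible of it).
- landmark_of(camera, label): "at" ([row, column] in pixels: a listed point, or the origin of a listed thing).
The state is a dict: "clock": time; "joint_positions": joint angles; "qd": joint speeds; "tau": joint torques, N m; "tool_pos": TCP position; "eef_rot": TCP orientation; "force": force on the tool from outside, world axes, zero at the start; "ft_torque": the same for the moment, N m; "width": finger opening in m; "grasp_force": force on a finger pad.
Only numpy, scipy, OpenCV 4.12 (cv2) and the standard library are available. Lean on these libraries where they do the work, as an engineer would, in place of code of your own. Each camera call takes 0.05 s, during which the arm holds its last target. There are 200 camera calls.

## Working session

There is one attempt and no reset: what is moved stays moved. The work goes in short steps, Python scripts to look and compute and a tool call to move; the robot and the scene stay as the last step left them, time stands still between calls to the robot, and variables do not carry over. Pictures are saved under pics/ and viewed, at most 10 in all, crops included, and the job is handed in when it is done.

Besides the shell and the picture viewer there is one more tool, called after "Emit:" as name(argument=value, ...), one argument or row to a line, values as JSON. arm_command: Moves the arm, as the interface text tells. Its arguments: {"type":"object","properties":{"commands":{"type":"array","items":{"type":"number"}}},"required":["commands"]}

```bash
mkdir -p pics; cat > h.py <<'E'
import numpy as np, cv2
from station import manip, snapshot, camera_model, look_for, landmark_of
def save(img,n): cv2.imwrite('pics/'+n,cv2.cvtColor(np.asarray(img),cv2.COLOR_RGB2BGR))
def cam(name,st=None):
    m=camera_model(name); f=210/np.tan(np.radians(m['vfov'])/2)
    if 'world_to_cam' in m: T=np.linalg.inv(np.array(m['world_to_cam']))
    else:
        W=np.eye(4);W[:3,:3]=np.array(st['eef_rot']);W[:3,3]=st['tool_pos'];T=W@np.array(m['hand_eye'])
    return m,f,T
def ray(name,row,col,z,st=None):
    m,f,T=cam(name,st)
    d=np.array([(col-m['cx'])/f,-(row-m['cy'])/f,-1]); d=T[:3,:3]@d; o=T[:3,3]
    return o+d*(z-o[2])/d[2]
def proj(name,p,st=None):
    m,f,T=cam(name,st); c=np.linalg.inv(T)@np.append(p,1)
    return m['cy']-f*c[1]/-c[2], m['cx']+f*c[0]/-c[2]
E
python3 - <<'E'
from h import *
a=snapshot('scene');b=snapshot('top')
save(a,'s0.png');save(b,'t0.png')
print({k:v for k,v in camera_model('top').items()}); print({k:v for k,v in camera_model('wrist').items()})
for l,z in [('sieve',0),('sieve_handle',.085),('bin',0),('plate_top',.052),('spray_can',0),('mask_carton',0),('tape_roll',0),('label_box',0)]:
    for d in landmark_of('top',l)[:3]:
        r,c=d['at']; print(l,round(d['confidence'],2),np.round(d['at']),np.round(ray('top',r,c,z),3))
print(manip.observe())
E
```

```text
{'vfov': 45.84292173552982, 'cx': 282.63573382734444, 'cy': 207.62675873140392, 'world_to_cam': array([[ 8.21036065e-03, -9.99965787e-01, -1.00695023e-03,
         1.21428833e-01],
       [ 9.96871001e-01,  8.10577237e-03,  7.86288996e-02,
        -4.48632831e-01],
       [-7.86180474e-02, -1.64937110e-03,  9.96903447e-01,
        -1.45916413e+00],
       [ 0.00000000e+00,  0.00000000e+00,  0.00000000e+00,
         1.00000000e+00]])}
{'vfov': 69.31039558103123, 'cx': 278.9255076051675, 'cy': 214.09687897873357, 'hand_eye': array([[-2.79375051e-05,  9.61103847e-01,  2.76187247e-01,
         6.90620736e-02],
       [ 9.99999980e-01,  8.12309030e-05, -1.81521158e-04,
        -1.50511420e-05],
       [-1.96895622e-04,  2.76187236e-01, -9.61103830e-01,
        -1.41718749e-01],
       [ 0.00000000e+00,  0.00000000e+00,  0.00000000e+00,
         1.00000000e+00]])}
sieve 0.77 [218. 122.] [0.414 0.609 0.   ]
sieve 0.73 [282. 189.] [0.224 0.403 0.   ]
sieve 0.67 [213. 202.] [0.432 0.368 0.   ]
sieve_handle 0.93 [212. 196.] [0.428 0.37  0.085]
sieve_handle 0.77 [288. 186.] [0.213 0.395 0.085]

[... 530 characters left out ...]
088450e-05,
        7.75671440e+01, -1.18188511e+01]), 'qd': array([-0.09972569, -0.04125804, -0.03454212,  0.01428325, -0.10167772,
        0.08396256]), 'tau': array([-5.65802038e-04, -4.44443536e+01, -3.51366770e+01, -2.69857801e-04,
        1.83880860e-03,  2.26020546e-05]), 'tool_pos': array([ 0.15106181, -0.55479685,  0.23127188]), 'eef_rot': array([[ 9.64886779e-01,  2.62666146e-01, -2.81441636e-06],
       [ 2.62666146e-01, -9.64886778e-01,  4.39418253e-05],
       [ 8.82643679e-06, -4.31381382e-05, -9.99999999e-01]]), 'force': array([ 0.01571133,  0.09832423, -0.27638651]), 'ft_torque': array([ 0.00429224, -0.01833609, -0.02493178]), 'grasp_force': 0.0, 'width': 0.08543358486806334}
```

View pics/t0.png

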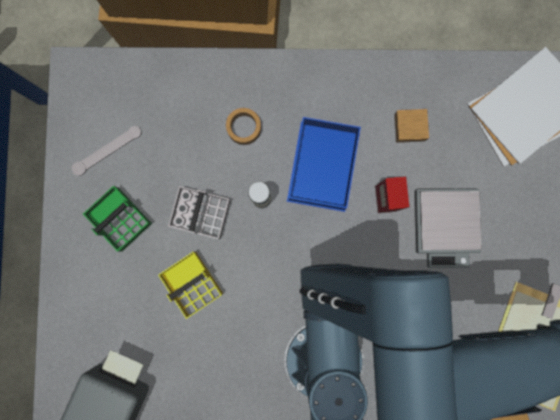

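View pics/s0.png

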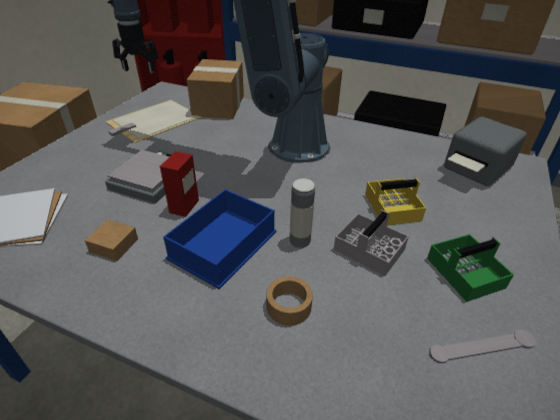

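```bash
python3 - <<'E'
from h import *
b=cv2.imread('pics/t0.png')
cv2.imwrite('pics/c0.png',cv2.resize(b[150:320,80:260],None,fx=3.3,fy=3.3,interpolation=cv2.INTER_CUBIC))
E
```

```text
(no output)
```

View pics/c0.png

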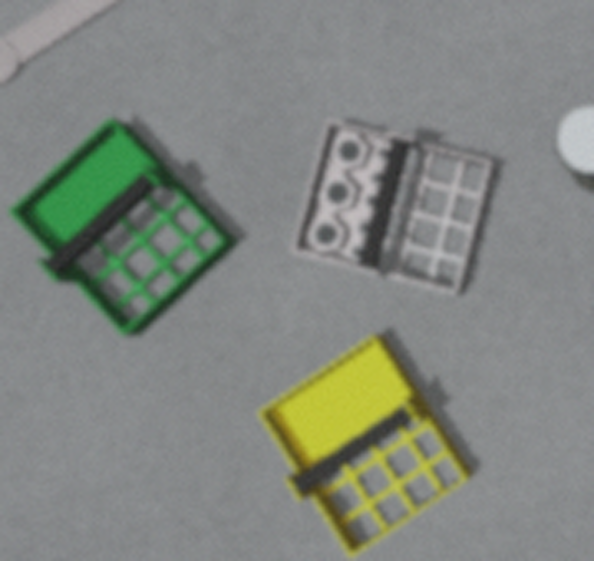

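The steel sieve with nuts is at top-view px (200,212). The look-alikes are green (118,218) and yellow (190,284), both empty, so I choose the steel one. The mesh side (+y) faces image right, i.e. world −y. The bin is at (324,164), the plate at (449,219), the can at (259,192) and the carton at (393,194).

```bash
cat >> h.py <<'E'
from scipy.spatial.transform import Rotation as R
def go(p,psi):
    s=manip.observe(); M=np.array(s['eef_rot']); d=M.T@(np.array(p)-s['tool_pos'])*100
    a=np.radians(psi); G=np.array([[np.cos(a),np.sin(a),0],[np.sin(a),-np.cos(a),0],[0,0,-1]])
    print('row',np.round(d,2),np.round(R.from_matrix(M.T@G).as_rotvec(degrees=True),2),'rows>=',round(np.linalg.norm(d)/4.17,1))
E
python3 - <<'E'
from h import *
P=lambda u,v,z:ray('top',v,u,z)
e=[P(80+403/3.3,150+143/3.3,.095),P(80+372/3.3,150+265/3.3,.095)]
print('handle',np.round(e,3),np.degrees(np.arctan2(*(e[1]-e[0])[1::-1])),(e[0]+e[1])/2,np.linalg.norm(e[0]-e[1]))
b=cv2.cvtColor(cv2.imread('pics/t0.png'),cv2.COLOR_BGR2HSV)
m=cv2.inRange(b,(105,150,40),(125,255,255));m[:, :250]=0
c=max(cv2.findContours(m,0,2)[0],key=cv2.contourArea);r=cv2.minAreaRect(c);print(r)
q=np.array([P(*x,.08) for x in cv2.boxPoints(r)]);print('bin',np.round(q,3),q.mean(0),[np.linalg.norm(q[i]-q[i-1]) for i in range(4)],[np.degrees(np.arctan2(*(q[i]-q[i-1])[1::-1])) for i in range(4)])
print('plate',[np.round(P(*x,.052),3) for x in [(416,189),(479,189),(482,250),(417,250)]])
go([.40,-.05,.30],76)
E
```

```text
handle [[0.48  0.353 0.095]
 [0.376 0.377 0.095]] 166.9728114590489 [0.42789226 0.36481281 0.095     ] 0.10733965126333068
((323.45806884765625, 163.90435791015625), (58.68151092529297, 84.6913833618164), 10.007980346679688)
bin [[ 0.463  0.112  0.08 ]
 [ 0.706  0.071  0.08 ]
 [ 0.677 -0.095  0.08 ]
 [ 0.435 -0.053  0.08 ]] [0.57025486 0.00888823 0.08      ] [np.float64(0.16702967806537602), np.float64(0.24575083905508988), np.float64(0.1692662486487919), np.float64(0.2453267204872863)] [np.float64(80.414294025649), np.float64(-9.536428594780622), np.float64(-99.73206544592263), np.float64(169.94143165606735)]
plate [array([ 0.502, -0.263,  0.052]), array([ 0.504, -0.446,  0.052]), array([ 0.327, -0.451,  0.052]), array([ 0.325, -0.264,  0.052])]
row [ 37.28 -42.17  -6.87] [ -0.    -0.   -60.77] rows>= 13.6
```

Emit:
arm_command(
  commands=[8.5,37.3,-42.2,-6.9,0,0,-60.8,8.5,37.3,-42.2,-6.9,0,0,-60.8,8.5,37.3,-42.2,-6.9,0,0,-60.8,8.5,37.3,-42.2,-6.9,0,0,-60.8,8.5,37.3,-42.2,-6.9,0,0,-60.8,8.5,37.3,-42.2,-6.9,0,0,-60.8,8.5,37.3,-42.2,-6.9,0,0,-60.8,8.5,37.3,-42.2,-6.9,0,0,-60.8,8.5,37.3,-42.2,-6.9,0,0,-60.8,8.5,37.3,-42.2,-6.9,0,0,-60.8,8.5,37.3,-42.2,-6.9,0,0,-60.8,8.5,37.3,-42.2,-6.9,0,0,-60.8],
)

```text
clock: 1.5
tool_pos: [0.3709, -0.1078, 0.2928]
eef_rot: [[0.242, 0.97, 0.001], [0.97, -0.242, -0.001], [-0.001, 0.002, -1.0]]
force: [0.7, -0.6, 0.3]
width: 0.0849
grasp_force: 0.0
```

```bash
python3 - <<'E'
from h import *
s=manip.observe();print(s['clock'],s['tool_pos'],s['joint_positions'])
go([.43,.365,.27],167)
E
```

```text
1.5 [ 0.37093835 -0.10777626  0.2928389 ] [-3.39594152e+01 -1.87752179e+01  1.12252035e+02  2.69577739e-03
  8.64256995e+01 -1.99668109e+01]
row [47.3  -5.7   2.25] [ 5.000e-02  1.000e-01 -9.099e+01] rows>= 11.4
```

Emit:
arm_command(
  commands=[8.5,47.3,-5.7,2.2,0,0,-91,8.5,47.3,-5.7,2.2,0,0,-91,8.5,47.3,-5.7,2.2,0,0,-91,8.5,47.3,-5.7,2.2,0,0,-91,8.5,47.3,-5.7,2.2,0,0,-91,8.5,47.3,-5.7,2.2,0,0,-91,8.5,47.3,-5.7,2.2,0,0,-91,8.5,47.3,-5.7,2.2,0,0,-91,8.5,47.3,-5.7,2.2,0,0,-91,8.5,47.3,-5.7,2.2,0,0,-91,8.5,47.3,-5.7,2.2,0,0,-91,8.5,47.3,-5.7,2.2,0,0,-91],
)

```text
clock: 2.5
tool_pos: [0.4288, 0.3674, 0.2696]
eef_rot: [[-0.954, 0.301, -0.0], [0.301, 0.954, 0.001], [0.001, 0.001, -1.0]]
force: [-0.8, -0.6, -1.3]
width: 0.085
grasp_force: 0.0
```

Emit:
arm_command(
  commands=[8.5,0,0,0,0,0,0,8.5,0,0,0,0,0,0,8.5,0,0,0,0,0,0],
)

```text
clock: 2.75
tool_pos: [0.4292, 0.3626, 0.2699]
eef_rot: [[-0.95, 0.311, -0.0], [0.311, 0.95, -0.001], [0.0, -0.001, -1.0]]
force: [-0.1, -0.2, -0.1]
width: 0.085
grasp_force: 0.0
```

```bash
python3 - <<'E'
from h import *
s=manip.observe();print(s['clock'],s['tool_pos'],s['joint_positions'])
w=snapshot('wrist');save(w,'w1.png')
for d in landmark_of('wrist','sieve_handle')[:3]: print(d,ray('wrist',*d['at'],.085,s))
for d in landmark_of('wrist','sieve')[:3]: print(d,ray('wrist',*d['at'],0,s))
t=snapshot('top'); save(t,'t1.png')
for d in landmark_of('top','plate_top')[:1]: print(d,ray('top',*d['at'],.052))
go([.43,.365,.20],167)
E
```

```text
2.75 [0.42920701 0.36256792 0.26988554] [ 2.81001830e+01  6.95629221e+00  9.14259833e+01 -2.40526481e-02
  8.16576198e+01 -4.37705722e+01]
{'at': [99.2, 507.9], 'confidence': 0.66} [0.40789137 0.61164675 0.085     ]
{'at': [192.2, 286.8], 'confidence': 0.63} [0.42962045 0.37070116 0.085     ]
{'at': [179.0, 322.9], 'confidence': 0.28} [0.42789704 0.41226818 0.085     ]
{'at': [6.3, 245.9], 'confidence': 0.84} [0.21952081 0.3893329  0.        ]
{'at': [107.1, 458.4], 'confidence': 0.68} [0.40979029 0.60961909 0.        ]
{'at': [178.2, 283.8], 'confidence': 0.58} [0.42744004 0.36921817 0.        ]
{'at': [218.7, 448.5], 'confidence': 0.9} [ 0.41663668 -0.35598535  0.052     ]
row [0.06 0.27 7.05] [ 0.02  0.03 -5.14] rows>= 1.7
```

View pics/w1.png

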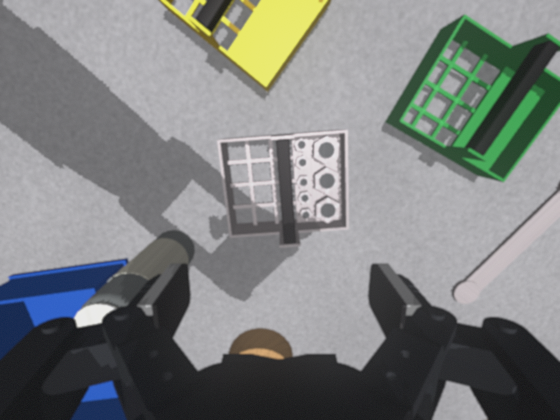

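The wrist view shows the handle bar running from px (283,140) to (289,240). All eight nuts are on the blank plate at the right.

```bash
python3 - <<'E'
from h import *
s=manip.observe()
a=ray('wrist',140,283,.095,s);b=ray('wrist',239,289.5,.095,s)
print(a,b,(a+b)/2,np.linalg.norm(a-b),np.degrees(np.arctan2(*(a-b)[1::-1])))
c=[ray('wrist',v,u,.05,s) for u,v in [(219,142),(346,131),(348,229),(229,236)]];print(np.round(c,3),np.mean(c,0))
go([.43,.370,.069],166)
E
```

```text
[0.3757109  0.38363952 0.095     ] [0.4798385  0.35753793 0.095     ] [0.4277747  0.37058873 0.095     ] 0.10734919546488189 165.9276682406394
[[0.357 0.312 0.05 ]
 [0.391 0.456 0.05 ]
 [0.507 0.428 0.05 ]
 [0.469 0.282 0.05 ]] [0.43066818 0.36948177 0.05      ]
row [ 0.23  0.75 20.15] [ 0.02  0.03 -4.14] rows>= 4.8
```

Emit:
arm_command(
  commands=[8.5,0.15,0.75,4,0,0,-4.1,8.5,0.15,0.75,8,0,0,-4.1,8.5,0.15,0.75,12,0,0,-4.1,8.5,0.15,0.75,15,0,0,-4.1,8.5,0.15,0.75,17.5,0,0,-4.1,8.5,0.15,0.75,19,0,0,-4.1,8.5,0.15,0.75,20,0,0,-4.1,8.5,0.15,0.75,20,0,0,-4.1,8.5,0.15,0.75,20,0,0,-4.1],
)

```text
clock: 3.75
tool_pos: [0.4307, 0.3705, 0.0705]
eef_rot: [[-0.97, 0.241, 0.0], [0.241, 0.97, 0.0], [-0.0, 0.0, -1.0]]
force: [-0.6, 0.7, 0.8]
width: 0.0851
grasp_force: 0.0
```

Emit:
arm_command(
  commands=[4,0,0,0,0,0,0,4,0,0,0,0,0,0,0,0,0,0,0,0,0,0,0,0,0,0,0,0,0,0,0,0,0,0,0,0,0,0,0,0,0,0,0,0,0,0,0,0,0,0,0,0,0,0,0,0,0,0,0,0,0,0,0,0,0,0,0,0,0,0,0,0,0,0,0,0,0],
)

```text
clock: 4.67
tool_pos: [0.4305, 0.3708, 0.0705]
eef_rot: [[-0.971, 0.241, 0.0], [0.241, 0.971, 0.0], [-0.0, 0.0, -1.0]]
force: [-2.0, -1.3, 6.9]
width: 0.0128
grasp_force: 59.8
```

Emit:
arm_command(
  commands=[0,0,0,-0.3,0,0,0,0,0,0,-1,0,0,0,0,0,0,-2.2,0,0,0,0,0,0,-4,0,0,0,0,0,0,-6.5,0,0,0,0,0,0,-9.5,0,0,0,0,0,0,-12.5,0,0,0,0,0,0,-15.5,0,0,0,0,0,0,-18.5,0,0,0,0,0,0,-20.5,0,0,0,0,0,0,-22,0,0,0,0,0,0,-23,0,0,0],
)

```text
clock: 5.67
tool_pos: [0.4305, 0.3709, 0.3029]
eef_rot: [[-0.971, 0.241, 0.003], [0.241, 0.971, 0.001], [-0.002, 0.002, -1.0]]
force: [0.9, -0.5, -6.4]
width: 0.0126
grasp_force: 58.8
```

```bash
python3 - <<'E'
from h import *
s=manip.observe();print(s['clock'],s['tool_pos'],s['force'],s['ft_torque'],s['width'],s['joint_positions'])
save(snapshot('wrist'),'w2.png')
go([.50,.19,.31],121)
go([.57,.009,.31],80.2)
E
```

```text
5.6667 [0.43050863 0.37087771 0.30293555] [ 0.85516555 -0.47710304 -6.40549903] [-0.06770448  0.01325533 -0.00781222] 0.01264639273230429 [ 2.87789242e+01  6.43492005e+00  8.82237528e+01  1.43962177e-03
  8.51762167e+01 -4.72995026e+01]
row [-11.05 -15.93  -0.59] [ 0.26  0.12 45.08] rows>= 4.7
row [-22.2  -31.81  -0.61] [3.000e-01 2.000e-02 8.588e+01] rows>= 9.3
```

View pics/w2.png

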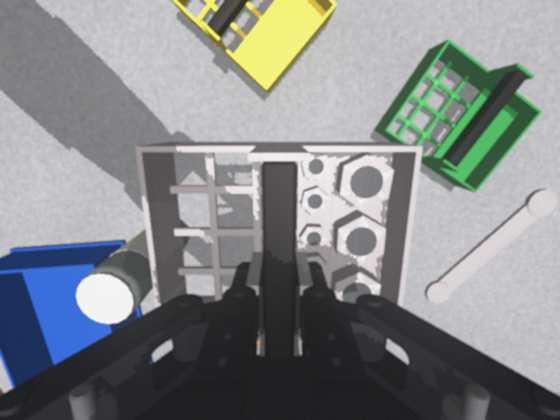

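Gripped level, and all the nuts are still on the plate. The next move is a smooth transfer over the can to the bin.

Emit:
arm_command(
  commands=[0,-0.1,-0.1,0,0,0,0.3,0,-0.3,-0.45,-0.1,0,0,1.2,0,-0.7,-1,-0.2,0,0,2.7,0,-1.25,-1.8,-0.3,0,0,4.8,0,-1.9,-2.75,-0.4,0,0,7.5,0,-2.8,-4,-0.5,0,0,10.7,0,-3.8,-5.4,-0.6,0,0,14.6,0,-4.9,-7.05,-0.6,0,0,19.1,0,-6.2,-8.95,-0.6,0,0,24.1,0,-7.7,-11,-0.6,0,0,29.8,0,-9.3,-13.3,-0.6,0,0,36,0,-10.8,-15.6,-0.6,0,0,42],
)

```text
clock: 6.72
tool_pos: [0.4977, 0.1912, 0.3053]
eef_rot: [[-0.554, 0.833, -0.001], [0.833, 0.554, -0.001], [0.0, -0.001, -1.0]]
force: [0.2, -0.3, -6.0]
width: 0.0131
grasp_force: 58.8
```

```bash
python3 - <<'E'
from h import *
go([.57,.009,.31],80.2)
E
```

```text
row [-19.17  -4.07  -0.47] [-8.000e-02  2.000e-02  4.343e+01] rows>= 4.7
```

Emit:
arm_command(
  commands=[0,-2.9,-0.6,0,0,0,6.6,0,-5.6,-1.2,0,0,0,12.7,0,-8.2,-1.7,0,0,0,18.6,0,-10.5,-2.2,0,0,0,23.9,0,-12.6,-2.7,0,0,0,28.6,0,-14.4,-3.1,0,0,0,32.6,0,-15.8,-3.4,0,0,0,35.9,0,-17,-3.6,0,0,0,38.6,0,-18,-3.8,0,0,0,40.7,0,-18.6,-3.95,0,0,0,42.2,0,-19,-4.05,0,0,0,43.1,0,-19.2,-4.1,0,0,0,43.4],
)

```text
clock: 7.72
tool_pos: [0.5711, 0.0107, 0.3058]
eef_rot: [[0.164, 0.987, -0.001], [0.987, -0.164, 0.0], [0.0, -0.001, -1.0]]
force: [0.5, 0.3, -5.8]
width: 0.0127
grasp_force: 58.8
```

```bash
python3 - <<'E'
from h import *
s=manip.observe();print(s['tool_pos'])
save(snapshot('wrist'),'w3.png'); save(snapshot('top'),'t3.png')
for u in landmark_of('wrist','bin')[:2]: print(u,ray('wrist',*u['at'],0,s))
go([.57,.009,.31],80.2)
go([.57,.009,.116],80.2)
E
```

```text
[0.57106583 0.01074188 0.30577412]
row [-0.28 -0.05 -0.4 ] [-0.02 -0.02  0.51] rows>= 0.1
row [-0.29 -0.05 19.  ] [-0.02 -0.02  0.51] rows>= 4.6
```

View pics/w3.png

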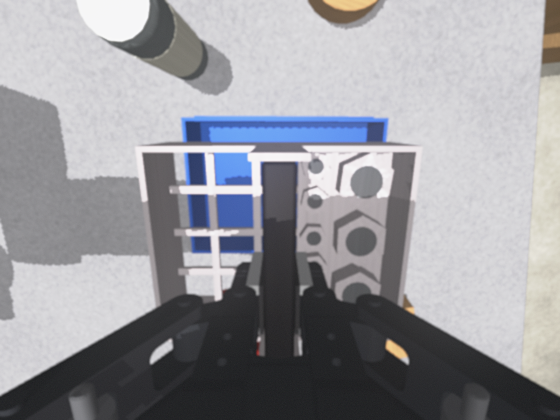

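Nuts are intact. The bin's far rim runs from (182,118) to (387,118), parallel to the sieve. I'll use it as a check on the bin centre.

```bash
python3 - <<'E'
from h import *
s=manip.observe()
a=ray('wrist',118,182,.08,s);b=ray('wrist',118,387,.08,s);d=b-a
print(a,b,np.linalg.norm(d),np.degrees(np.arctan2(d[1],d[0])))
n=np.array([d[1],-d[0],0]);n/=np.linalg.norm(n); print((a+b)/2+n*.085)
E
```

```text
[0.47232988 0.10834628 0.08      ] [0.70592225 0.07014416 0.08      ] 0.2366955857676062 -9.28803303418347
[0.57540726 0.00535961 0.08      ]
```

Emit:
arm_command(
  commands=[0,-0.1,0.1,0.5,0,0,0.4,0,-0.2,0.1,1.5,0,0,0.4,0,-0.25,0.1,3.2,0,0,0.4,0,-0.25,0.1,5.5,0,0,0.4,0,-0.25,0.1,8,0,0,0.4,0,-0.25,0.1,10.5,0,0,0.4,0,-0.25,0.1,13,0,0,0.4,0,-0.25,0.1,15,0,0,0.4,0,-0.25,0.1,16.7,0,0,0.4,0,-0.25,0.1,18,0,0,0.4,0,-0.25,0.1,18.6,0,0,0.4,0,-0.25,0.1,18.8,0,0,0.4],
)

```text
clock: 8.87
tool_pos: [0.5703, 0.0091, 0.116]
eef_rot: [[0.169, 0.986, -0.003], [0.986, -0.169, 0.001], [0.0, -0.003, -1.0]]
force: [-0.9, -0.4, -6.4]
width: 0.0131
grasp_force: 58.8
```

Emit:
arm_command(
  commands=[0,0,0,0,0,0,0,0,0,1.5,0,0,0,0,0,0,-1.5,0,0,0,0,0,0,1.5,0,0,0,0,0,0,-1.5,0,0,0,0,0,0,0,0,0,0,0,0,0,0,0,0,0,0],
)

```text
clock: 9.45
tool_pos: [0.5715, 0.0087, 0.1171]
eef_rot: [[0.169, 0.986, -0.001], [0.986, -0.169, 0.0], [0.0, -0.001, -1.0]]
force: [1.4, -1.0, -3.5]
width: 0.0127
grasp_force: 61.3
```

```bash
python3 - <<'E'
from h import *
s=manip.observe();print(s['tool_pos'],s['force'],s['width'])
save(snapshot('wrist')[130:330,100:460],'w4.png')
E
```

```text
[0.57149052 0.00873729 0.11713139] [ 1.44541771 -1.01851553 -3.49605197] 0.012695469957890938
```

View pics/w4.png

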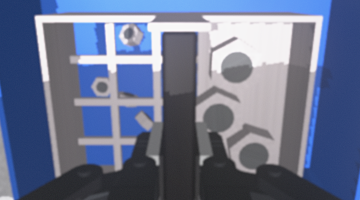

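A short shake already moved the small nuts onto or through the mesh, and the large ones stay on the plate. I'll keep shaking.

Emit:
arm_command(
  commands=[0,0,1.8,0,0,0,0,0,0,-1.8,0,0,0,0,0,0,1.8,0,0,0,0,0,0,-1.8,0,0,0,0,0,0,1.8,0,0,0,0,0,0,-1.8,0,0,0,0,0,0,1.8,0,0,0,0,0,0,-1.8,0,0,0,0,0,0,1.8,0,0,0,0,0,0,-1.8,0,0,0,0,0,0,0,0,0,0,0,0,0,0,0,0,0,0],
)

```text
clock: 10.5
tool_pos: [0.5711, 0.0087, 0.1162]
eef_rot: [[0.169, 0.986, -0.002], [0.986, -0.169, 0.0], [0.0, -0.002, -1.0]]
force: [1.1, -1.3, -2.9]
width: 0.0127
grasp_force: 62.3
```

Emit:
arm_command(
  commands=[0,1,1.8,0,0,0,0,0,-1,-1.8,0,0,0,0,0,1,1.8,0,0,0,0,0,-1,-1.8,0,0,0,0,0,0,2.5,0,0,0,0,0,0,-1.5,0,0,0,0,0,0,2.5,0,0,0,0,0,0,-1.5,0,0,0,0,0,0,2.5,0,0,0,0,0,0,-1.5,0,0,0,0,0,0,0,0,0,0,0,0,0,0,0,0,0,0],
)

```text
clock: 11.5
tool_pos: [0.5708, 0.0088, 0.1158]
eef_rot: [[0.169, 0.986, -0.003], [0.986, -0.169, 0.001], [-0.0, -0.003, -1.0]]
force: [1.5, -0.7, -3.1]
width: 0.0129
grasp_force: 62.8
```

```bash
python3 - <<'E'
from h import *
s=manip.observe();print(s['clock'],s['tool_pos'],s['force'],s['width'])
w=snapshot('wrist')[130:330,100:460]; t=snapshot('top')[90:240,260:400]
save(np.hstack([cv2.resize(w,(430,239)),cv2.resize(t,(223,239))]),'w5.png')
for l in ('small0','large0'): print([(np.round(d['at']),round(d['confidence'],2)) for d in landmark_of('top',l)])
E
```

```text
11.5 [0.57079982 0.00876194 0.11582935] [ 1.46042733 -0.70691776 -3.05696956] 0.012945724671657145
[]
[(array([178., 321.]), 0.59), (array([161., 313.]), 0.54), (array([171., 324.]), 0.38)]
```

View pics/w5.png

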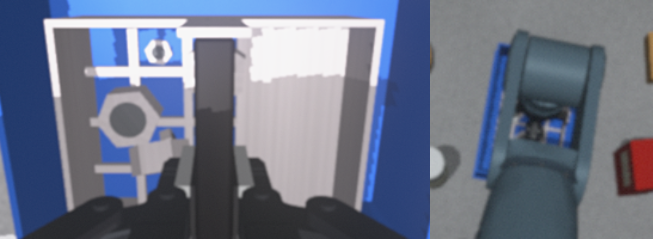

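One large nut is now on the mesh and another is tilted near it. At least one small nut, at (158,50), is still visible. I'll continue with mixed strokes, then count with the detectors.

Emit:
arm_command(
  commands=[0,0,2.3,0,0,0,0,0,0,-2,0,0,0,0,0,0,2.3,0,0,0,0,0,0,-2,0,0,0,0,0,0.8,2.3,0,0,0,0,0,-0.8,-2,0,0,0,0,0,0.8,2.3,0,0,0,0,0,-0.8,-2,0,0,0,0,0,0.8,-2,0,0,0,0,0,-0.8,2.3,0,0,0,0,0,0.8,-2,0,0,0,0,0,0,2,0,0,0,0],
)

```text
clock: 12.7
tool_pos: [0.5598, 0.0144, 0.1016]
eef_rot: [[0.166, 0.985, -0.049], [0.986, -0.166, 0.011], [0.003, -0.05, -0.999]]
force: [-20.3, 4.9, -21.3]
width: 0.0127
grasp_force: 61.9
```

Emit:
arm_command(
  commands=[0,0,-4,0,0,0,0,0,0,0,0,0,0,0,0,0,-4,0,0,0,0,0,0,0,0,0,0,0,0,0.8,-4,0,0,0,0,0,-0.8,0,0,0,0,0,0,0.8,-4,0,0,0,0,0,-0.8,0,0,0,0,0,0,0.8,-4,0,0,0,0,0,-0.8,0,0,0,0,0,0,0,-2,0,0,0,0,0,0,-2,0,0,0,0],
)

```text
clock: 13.7
tool_pos: [0.5693, 0.0095, 0.1162]
eef_rot: [[0.169, 0.986, -0.005], [0.986, -0.169, 0.001], [0.001, -0.005, -1.0]]
force: [0.3, 1.2, -4.6]
width: 0.0122
grasp_force: 61.7
```

```bash
cat > cnt.py <<'E'
from h import *
import sys
s=manip.observe();print(s['clock'],s['tool_pos'],s['force'],s['width'])
for c in ('wrist','scene'):
    save(snapshot(c),f'{sys.argv[1]}_{c}.png')
    for l in ('small0','large0'): print(c,l,[(np.round(d['at']).astype(int).tolist(),round(d['confidence'],2)) for d in landmark_of(c,l)])
E
python3 cnt.py a
```

```text
13.7 [0.56932743 0.00949217 0.11619468] [ 0.26263322  1.1766066  -4.63299577] 0.012181684851728894
wrist small0 [([175, 238], 0.79), ([219, 203], 0.55), ([227, 225], 0.52), ([251, 242], 0.45)]
wrist large0 [([192, 284], 0.79), ([220, 249], 0.56), ([256, 282], 0.56)]
scene small0 [([241, 300], 0.16)]
scene large0 [([219, 230], 0.53), ([230, 228], 0.5), ([226, 217], 0.42)]
```

Emit:
arm_command(
  commands=[0,0,0.3,0,0,0,0,0,0,0.9,0,0,0,0,0,0,1.6,0,0,0,0,0,0,1.9,0,0,0,0,0,0,2,0,0,0,0,0,0,2,0,0,0,0],
)

```text
clock: 14.5
tool_pos: [0.5918, 0.0051, 0.1178]
eef_rot: [[0.169, 0.986, -0.0], [0.986, -0.169, 0.0], [0.0, -0.0, -1.0]]
force: [0.5, -0.6, -6.0]
width: 0.0127
grasp_force: 61.7
```

```bash
python3 cnt.py b
```

```text
14.5 [0.59177897 0.00513904 0.11783486] [ 0.47517413 -0.63715025 -6.02813214] 0.01273909542120944
wrist small0 [([223, 248], 0.62), ([219, 178], 0.53), ([176, 208], 0.53), ([246, 214], 0.5), ([224, 194], 0.5)]
wrist large0 [([193, 280], 0.71), ([221, 249], 0.7), ([258, 283], 0.67)]
scene small0 [([227, 226], 0.33)]
scene large0 [([225, 226], 0.66), ([227, 209], 0.6), ([235, 227], 0.54)]
```

Four small nuts shifted about 28 px with the bin while the sieve moved, so those four are in the bin. The three large nuts stayed fixed with the sieve. I still need to find the fifth small nut.

```bash
python3 - <<'E'
import cv2,numpy as np
a=cv2.imread('pics/b_wrist.png')[130:320,110:450];b=cv2.imread('pics/b_scene.png')[170:290,150:290];c=cv2.imread('pics/a_wrist.png')[130:320,110:450]
f=lambda x,w,h:cv2.resize(x,(w,h),interpolation=cv2.INTER_CUBIC)
cv2.imwrite('pics/w6.png',np.hstack([np.vstack([f(c,480,268),f(a,480,268)]),f(b,320,274) if 0 else cv2.copyMakeBorder(f(b,320,274),0,262,0,0,0)]))
E
```

```text
(no output)
```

View pics/w6.png

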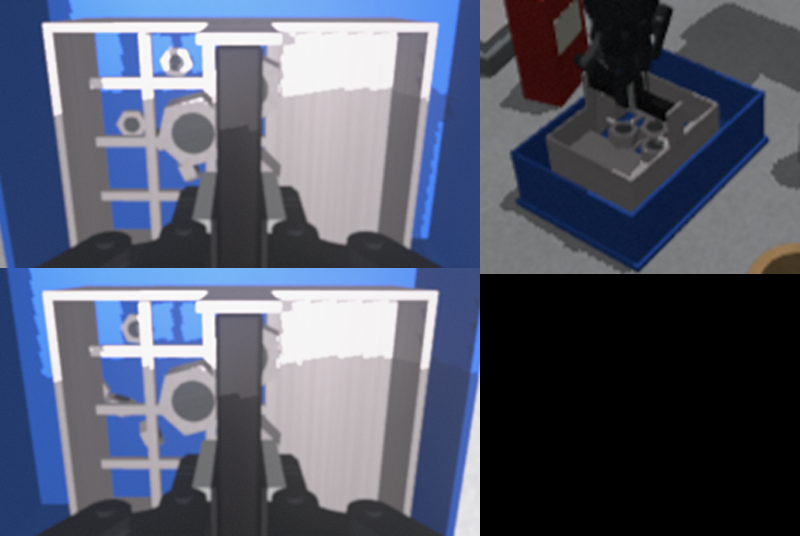

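The picture shows the three large nuts around the handle and the blank plate clear as far as it's visible. I'll do a few more strokes, then raise the sieve gently for a full count in the bin.

Emit:
arm_command(
  commands=[0,0,-3.8,0,0,0,0,0,0,-0.2,0,0,0,0,0,0.7,-3.8,0,0,0,0,0,0.7,-0.2,0,0,0,0,0,-0.7,-3.8,0,0,0,0,0,-0.7,-0.2,0,0,0,0,0,0.7,-3.8,0,0,0,0,0,-0.7,-0.2,0,0,0,0,0,0.7,-3.8,0,0,0,0,0,-0.7,-0.2,0,0,0,0,0,0,-2,0,0,0,0,0,0,-2,0,0,0,0],
)

```text
clock: 15.8
tool_pos: [0.5677, 0.0098, 0.1137]
eef_rot: [[0.169, 0.986, -0.009], [0.986, -0.169, 0.002], [0.001, -0.01, -1.0]]
force: [0.2, -0.2, -4.0]
width: 0.0126
grasp_force: 61.8
```

Emit:
arm_command(
  commands=[0,0,1.8,0,0,0,0,0,0,-1.8,0,0,0,0,0,0,1.8,0,0,0,0,0,0.8,-1.8,0,0,0,0,0,-0.8,1.8,0,0,0,0,0,0.8,-1.8,0,0,0,0,0,-0.8,1.8,0,0,0,0,0,0,-1.8,0,0,0,0,0,0,1.8,0,0,0,0,0,0,-1.8,0,0,0,0,0,0,0,0,0,0,0,0,0,0,0,0,0,0],
)

```text
clock: 16.8
tool_pos: [0.5703, 0.009, 0.1156]
eef_rot: [[0.169, 0.986, -0.004], [0.986, -0.169, 0.001], [0.0, -0.004, -1.0]]
force: [1.4, -1.8, -2.9]
width: 0.0126
grasp_force: 62.1
```

Emit:
arm_command(
  commands=[0,0,0,-0.4,0,0,0,0,0,0,-1.5,0,0,0,0,0,0,-3.5,0,0,0,0,0,0,-6,0,0,0,0,0,0,-9,0,0,0,0,0,0,-12,0,0,0,0,0,0,-15,0,0,0,0,0,0,-17.5,0,0,0,0,0,0,-19,0,0,0,0,0,0,-19.7,0,0,0,0,0,0,-20,0,0,0,0,0,0,-20,0,0,0],
)

```text
clock: 17.8
tool_pos: [0.5721, 0.0086, 0.3201]
eef_rot: [[0.169, 0.986, 0.003], [0.986, -0.169, -0.001], [-0.0, 0.003, -1.0]]
force: [-0.7, -0.3, -5.6]
width: 0.0124
grasp_force: 62.0
```

Emit:
arm_command(
  commands=[0,0,-0.2,0,0,0,0,0,0,-0.7,0,0,0,0,0,0,-1.5,0,0,0,0,0,0,-2.5,0,0,0,0,0,0,-3.5,0,0,0,0,0,0,-4.3,0,0,0,0,0,0,-4.8,0,0,0,0,0,0,-5,0,0,0,0,0,0,-5,0,0,0,0],
)

```text
clock: 18.55
tool_pos: [0.5221, 0.0172, 0.3184]
eef_rot: [[0.169, 0.986, 0.001], [0.986, -0.169, -0.0], [0.0, 0.001, -1.0]]
force: [0.1, 1.0, -6.1]
width: 0.0123
grasp_force: 62.0
```

```bash
python3 cnt.py d; python3 - <<'E'
import cv2,numpy as np
a=cv2.imread('pics/d_wrist.png')[110:320,110:450];b=cv2.imread('pics/d_scene.png')[120:290,150:310]
f=lambda x,w,h:cv2.resize(x,(w,h),interpolation=cv2.INTER_CUBIC)
cv2.imwrite('pics/w7.png',np.hstack([cv2.copyMakeBorder(f(a,400,247),0,178,0,0,0),f(b,400,425)]))
E
```

```text
18.55 [0.52210868 0.0172005  0.31842937] [ 0.06291743  1.03746913 -6.13248423] 0.012280117569802946
wrist small0 []
wrist large0 [([282, 233], 0.69), ([239, 210], 0.67)]
scene small0 [([246, 210], 0.6), ([234, 226], 0.58), ([229, 232], 0.57), ([229, 239], 0.35)]
scene large0 [([140, 227], 0.66), ([153, 237], 0.46), ([144, 242], 0.41)]
```

View pics/w7.png

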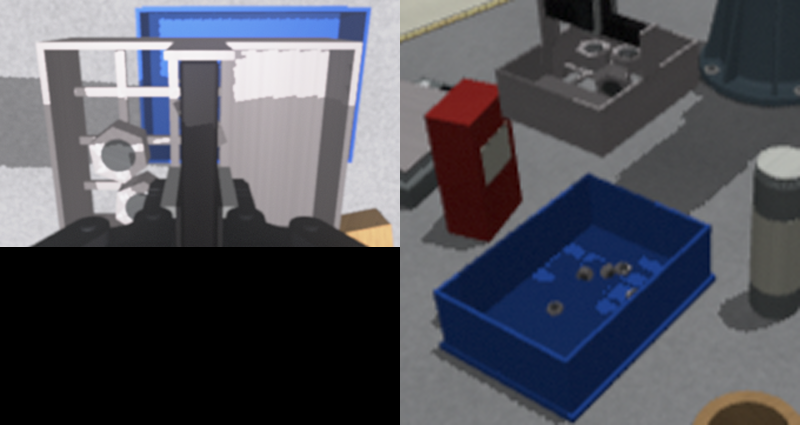

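```bash
python3 - <<'E'
from h import *
for u,v in [(555,308),(585,274),(607,270),(624,268),(630,293)]: print('scene',np.round(ray('scene',120+v/2.5,150+(u-400)/2.5,.008)[:2],3))
M=np.array([[.169,.986,0],[.986,-.169,0],[0,0,-1.]])
s=dict(eef_rot=M,tool_pos=[.5918,.0051,.1178])
for r,c in [(219,178),(176,208),(246,214),(224,194)]: print('wrist',np.round(ray('wrist',r,c,.008,s)[:2],3))
im=cv2.imread('pics/d_scene.png'); print(im[233:242,236:248].tolist().__len__()); h=cv2.cvtColor(im,cv2.COLOR_BGR2HSV)
print(h[231:243,236:250,1])
go([.45,.10,.31],80)
E
```

```text
scene [ 0.589 -0.021]
scene [ 0.528 -0.019]
scene [0.512 0.   ]
scene [0.501 0.016]
scene [0.535 0.041]
wrist [0.504 0.013]
wrist [0.538 0.045]
wrist [ 0.529 -0.017]
wrist [0.516 0.006]
9
[[200 200 200 199 198 201 199 197 199 196 196 197 198 196]
 [194 205 199 200 202 195 195 195 195 199 199 198 200 202]
 [197 201 200 197 202 198 200 195 197 199 197 199 198 200]
 [197 197 197 204 200 198 199 198 204 200 200 197 198 198]
 [196 197 196 196 197 197 134 108 129 186 199 201 199 198]
 [195 197 197 197 162  67  69  65 138 183 204 204 218 202]
 [199 197 198 197 114  14  26 161 187 199 206 202 201 206]
 [197 197 197 194 119  53 151 191 203 200 202 209 197 230]
 [202 201 194 199 178 147 186 202 207 202 198 206 206 209]
 [199 202 195 200 200 200 199 198 201 198 202 206 202 206]
 [201 200 198 196 199 202 202 213 209 206 206 193 206 205]
 [202 194 202 201 201 202 217 205 214 197 209 210 213 201]]
row [ 6.95 -8.57  0.8 ] [-0.01 -0.    0.26] rows>= 2.7
```

All five small nuts are in the bin: four positions match between the wrist and scene cameras, and the fifth is at (.589,−.021). Three large nuts are in the sieve. Next stop is the scale.

Emit:
arm_command(
  commands=[0,-0.15,0,0,0,0,0,0,-0.5,-0.1,0,0,0,-0.2,0,-1.2,-0.1,0,0,0,-0.3,0,-2.2,-0.2,0,0,0,-0.6,0,-3.4,-0.4,0,0,0,-0.9,0,-4.8,-0.5,0,0,0,-1.3,0,-6.6,-0.7,0,0,0,-1.7,0,-8.6,-0.9,0,0,0,-2.2,0,-10.9,-1.2,0,0,0,-2.8,0,-13.4,-1.5,0,0,0,-3.5,0,-16.2,-1.8,0,0,0,-4.2,0,-19,-2.1,0,0,0,-5],
)

```text
clock: 19.85
tool_pos: [0.4689, -0.1682, 0.3182]
eef_rot: [[0.081, 0.997, 0.0], [0.997, -0.081, -0.0], [-0.0, 0.0, -1.0]]
force: [0.0, 0.2, -4.2]
width: 0.0124
grasp_force: 62.0
```

Emit:
arm_command(
  commands=[0,-2.9,-0.1,0,0,0,-0.8,0,-5.7,-0.2,0,0,0,-1.5,0,-8.3,-0.2,0,0,0,-2.2,0,-10.6,-0.3,0,0,0,-2.8,0,-12.7,-0.3,0,0,0,-3.3,0,-14.5,-0.4,0,0,0,-3.8,0,-16,-0.4,0,0,0,-4.1,0,-17.3,-0.4,0,0,0,-4.4,0,-18.3,-0.4,0,0,0,-4.7,0,-19,-0.4,0,0,0,-4.9,0,-19.4,-0.4,0,0,0,-5,0,-19.6,-0.4,0,0,0,-5],
)

```text
clock: 20.85
tool_pos: [0.4495, -0.3619, 0.318]
eef_rot: [[-0.005, 1.0, -0.0], [1.0, 0.005, 0.0], [0.0, -0.0, -1.0]]
force: [-0.4, 0.7, -4.6]
width: 0.0124
grasp_force: 62.0
```

```bash
python3 - <<'E'
from h import *
s=manip.observe();print(s['clock'],s['tool_pos'],s['force'],s['joint_positions'])
snapshot('wrist')
for l in ('large0',): print(len(landmark_of('wrist',l)))
for n in ('pics/t1.png',):
    im=cv2.imread(n)[150:275,395:505]; g=cv2.cvtColor(im,cv2.COLOR_BGR2GRAY)
    m=cv2.inRange(g,135,255); c=max(cv2.findContours(m,0,2)[0],key=cv2.contourArea);r=cv2.minAreaRect(c)
    q=np.array([ray('top',y+150,x+395,.052) for x,y in cv2.boxPoints(r)]);print(r[1],np.round(q.mean(0),4),np.round([np.linalg.norm(q[i]-q[i-1]) for i in range(4)],3),np.degrees(np.arctan2(*(q[1]-q[0])[1::-1])))
go([.4155,-.357,.20],90)
E
```

```text
20.85 [ 0.44947295 -0.36190509  0.31799379] [-0.42911854  0.70153732 -4.63032061] [-5.06219417e+01  7.26777351e+00  8.56058073e+01  4.85320487e-03
  8.71437827e+01 -5.08913924e+01]
2
(124.0, 109.0) [ 0.4379 -0.3593  0.052 ] [0.361 0.319 0.361 0.313] -89.5409245224008
row [ 0.46 -3.41 11.8 ] [-0.   -0.02  0.29] rows>= 2.9
```

Emit:
arm_command(
  commands=[0,0.1,-0.4,0.4,0,0,0,0,0.2,-1.2,1.5,0,0,0.3,0,0.3,-2,3.5,0,0,0.3,0,0.4,-2.7,6,0,0,0.3,0,0.45,-3.2,9,0,0,0.3,0,0.45,-3.4,12,0,0,0.3,0,0.45,-3.4,14.5,0,0,0.3,0,0.45,-3.4,16.3,0,0,0.3,0,0.45,-3.4,17.5,0,0,0.3,0,0.45,-3.4,18.1,0,0,0.3,0,0.45,-3.4,18.3,0,0,0.3,0,0.45,-3.4,18.3,0,0,0.3],
)

```text
clock: 21.95
tool_pos: [0.4159, -0.3575, 0.1356]
eef_rot: [[0.0, 1.0, 0.0], [1.0, -0.0, -0.001], [-0.001, 0.0, -1.0]]
force: [-0.2, -0.3, -4.8]
width: 0.0125
grasp_force: 62.0
```

Emit:
arm_command(
  commands=[0,0,0,0.15,0,0,0,0,0,0,0.3,0,0,0,0,0,0,0.45,0,0,0,0,0,0,0.6,0,0,0,0,0,0,0.75,0,0,0,0,0,0,0.9,0,0,0,0,0,0,1.05,0,0,0,0,0,0,1.2,0,0,0,0,0,0,1.3,0,0,0,0,0,0,1.4,0,0,0,0,0,0,1.4,0,0,0,0,0,0,1.4,0,0,0],
)

```text
clock: 22.95
tool_pos: [0.4157, -0.3574, 0.1214]
eef_rot: [[0.0, 1.0, 0.0], [1.0, -0.0, -0.0], [-0.0, 0.0, -1.0]]
force: [0.6, 3.4, 3.2]
width: 0.0127
grasp_force: 63.0
```

```bash
python3 - <<'E'
from h import *
s=manip.observe();print(s['clock'],s['tool_pos'],s['force'],s['ft_torque'])
E
```

```text
22.95 [ 0.41572414 -0.35735231  0.12143568] [0.58420255 3.38854173 3.21905138] [ 0.2717979   0.02786287 -0.05763887]
```

Emit:
arm_command(
  commands=[0,0,0,-0.15,0,0,0,0,0,0,-0.3,0,0,0,0,0,0,-0.3,0,0,0,0,0,0,-0.3,0,0,0],
)

```text
clock: 23.28
tool_pos: [0.4157, -0.3575, 0.1242]
eef_rot: [[0.0, 1.0, 0.0], [1.0, -0.0, -0.0], [-0.0, 0.0, -1.0]]
force: [2.5, 0.7, -1.3]
width: 0.0125
grasp_force: 62.6
```

Emit:
arm_command(
  commands=[2,0,0,-0.3,0,0,0,3,0,0,-0.3,0,0,0,4,0,0,-0.3,0,0,0,5,0,0,-0.3,0,0,0,5,0,0,-0.3,0,0,0,5,0,0,-0.3,0,0,0],
)

```text
clock: 23.78
tool_pos: [0.4154, -0.3574, 0.1271]
eef_rot: [[0.001, 1.0, -0.0], [1.0, -0.001, -0.0], [-0.0, -0.0, -1.0]]
force: [0.2, 0.3, 0.6]
width: 0.0499
grasp_force: 0.0
```

Emit:
arm_command(
  commands=[5,0,0,-0.5,0,0,0,5,0,0,-1.5,0,0,0,5,0,0,-3,0,0,0,5,0,0,-5,0,0,0,5,0,0,-8,0,0,0,5,0,0,-11,0,0,0,5,0,0,-14,0,0,0,5,0,0,-16,0,0,0,5,0,0,-17,0,0,0,5,0,0,-17,0,0,0,5,0,0,-17,0,0,0,5,0,0,-17,0,0,0],
)

```text
clock: 24.78
tool_pos: [0.4149, -0.3566, 0.2953]
eef_rot: [[0.001, 1.0, -0.002], [1.0, -0.001, 0.002], [0.002, -0.002, -1.0]]
force: [0.5, -0.7, -0.9]
width: 0.0498
grasp_force: 0.0
```

```bash
python3 - <<'E'
from h import *
s=manip.observe();print(s['clock'],s['tool_pos'],s['force'])
snapshot('wrist'); snapshot('scene')
for l,z in (('sieve',.047),('sieve_handle',.132),('large0',.07),('plate_top',.047)):
    for d in landmark_of('wrist',l)[:4]: print('w',l,round(d['confidence'],2),np.round(d['at']),np.round(ray('wrist',*d['at'],z,s),3))
for d in landmark_of('scene','sieve_handle')[:4]: print('s',round(d['confidence'],2),np.round(ray('scene',*d['at'],.132),3))
for d in landmark_of('scene','small0')[:6]: print('s',round(d['confidence'],2),np.round(ray('scene',*d['at'],.008),3))
E
```

```text
24.7833 [ 0.41494143 -0.35660836  0.29531431] [ 0.48271961 -0.66479845 -0.86089127]
w sieve 0.61 [181. 280.] [ 0.415 -0.353  0.047]
w large0 0.78 [188. 241.] [ 0.367 -0.358  0.07 ]
w large0 0.59 [216. 253.] [ 0.381 -0.395  0.07 ]
w large0 0.46 [180. 280.] [ 0.414 -0.348  0.07 ]
w plate_top 0.6 [188. 278.] [ 0.413 -0.363  0.047]
s 0.82 [0.46  0.599 0.132]
s 0.69 [ 0.399 -0.376  0.132]
s 0.65 [0.279 0.388 0.132]
s 0.68 [ 0.369 -0.421  0.008]
s 0.55 [ 0.523 -0.018  0.008]
s 0.55 [ 0.52  -0.006  0.008]
s 0.55 [ 0.592 -0.024  0.008]
s 0.51 [0.505 0.017 0.008]
```

```bash
python3 -c "
from h import *
print(manip.hand_in())"
```

```text
the job is handed in; nothing more can be done
None
```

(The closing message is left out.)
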